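# Dock the loading step and hold open the vial cage gate

### The arm

A 7-joint arm with a two-finger parallel gripper is mounted at the origin on a cart in front of the work surface, level with it; the furniture and walls round the work are solid. World frame = base frame: x ahead of the robot, y to its left, z up, the work surface at z = 0. Lengths are in m, angles in degrees, forces in N, time in s.
With the tool pointing down it reaches from about 0.425 to 0.875 m from the base axis. Payload 4.7 kg.
Tool frame: the origin (TCP) lies at the very end of the fingers, on their centre line; the grasp point (between the pads) lies env.grip_point_offset behind it (env.grip_point_offset is the distance from the TCP to the grasp point, in m); z points along the fingers, y is the direction in which the jaws open and shut (so a half turn about z gives the same grasp; the last joint's range is limited). The gripper opens to 87 mm and grips with 3 to 60 N. Pads are 19 mm wide; open, the fingers measure 117 mm over their backs; the gripper's body (75 mm by 190 mm) begins 51 mm behind the grasp point.
Start: joints at [-63.994, 18.392, -4.016, 83.108, 1.295, 78.541, -3.26], TCP at [0.277, 0.588, 0.223] pointing down, gripper open.
Joint ranges: [-163.93, 163.93], [-17.29, 119.83], [-79.2, 71.16], [3.27, 140.29], [-89.18, 269.18], [5.43, 117.66], [-154.24, 154.24]. Speed limits (degrees/s): [147.25, 147.25, 180, 180, 180, 180, 180].

### API

Orientations are given as [roll, pitch, yaw] about the fixed x, y, z axes, in that order (R = Rz(yaw) Ry(pitch) Rx(roll)).
In Python, from cell import env gives the robot as it stands.
- The arm moves only by the tool send_rows, never from a script. Its argument "plan" is a list of rows, each a list of 7 numbers: the finger opening in mm, from 0 to 87, then the shift along the tool's x, y, z in mm, then the turn, a rotation vector about the tool's x, y, z in rad. A call has 1 to 12 rows; each row shifts and turns the commanded pose from where the row before left it, along the tool's axes as they then stand; what a row does not reach is not made up. A row lasts 1/10 s, in which the tool goes at most 50 mm and 8.59 degrees, less where a joint would pass 70% of its speed; a pose out of reach is approached as far as the arm can. A call is refused whole if a number of a shift passes 50 or a number of a turn 0.15, either way. A call with a gripper value outside its range is refused whole. The fingers move at their own pace and stop on an object; "grip_force" is the grip in N (left out, the last holds). Time passes only in rows, so rows that do not move let the fingers close. It gives the time, the measured TCP pose, the force and the opening at its end, in the units of the state.
- env.get_obs(): the state, without advancing time (a new reading comes with each control period).
- env.read_camera(name): name is "scene" or "top" or "wrist"; returns the picture (384x512x3 uint8, red, green, blue); there is no depth.
- env.get_calibration(name): a dict with "fx", "fy", "cx", "cy" (pixels), "k1" (the pictures are not rectified: a ray, as slopes to the right and down, at radius r is drawn at 1 + k1 r^2 times it, then the intrinsics apply), "extrinsics" (4x4, takes a point from camera to world coordinates). Camera axes: x right, y down, z forward; pixel columns grow to the right and rows downward; lengths in m; the calibration is good to about 2 mm. A picture is of the moment at which its call begins: read the wrist's pose just before it. get_calibration takes no time and is no camera call; for the wrist camera it gives the pose at the moment of the call.
- env.sign_off(): hands the job in, once; it reports no verdict.
Trained networks look in the newest picture that a camera, given by its name, has taken for a name from the list of things; names that differ only in an ending like _2 or _b are one class to them, and where a whole thing is asked for, a point or a joint stands for the part that bears it (a point fixed in the world has none). Each returns a list of dicts, best first, with "confidence" (0 to 1); they miss things now and then, are a little off and sometimes report something else, mostly with a low value. They report only what shows in the picture. A call takes as long as a camera call.
- env.regions_of(camera, query): "region" (384x512 bool, what is visible of it) and "rect" ([left, top, right, bottom] in pixels, round what is visible of it).
The state is a dict: "time_s": time; "qpos": joint angles; "joint_velocities": joint speeds; "effort": joint torques, N m; "tool_pos": TCP position; "tool_rot": TCP orientation; "force": force on the tool from outside, world axes, zero at the start; "wrist_torque": the same for the moment, N m; "grip_width": finger opening in m.
Only numpy, scipy, OpenCV 4.12 (cv2) and the standard library are available. Lean on these libraries where they do the work, as an engineer would, in place of code of your own. Each camera call takes 0.05 s, during which the arm holds its last target. There are 200 camera calls.

### The job

Push the loose loading step up to the vial cage so that its nose butts flush and square against the sill below the gate, centred on the opening. Then squeeze the two catches on the cage roof fully home, first the one nearer the gate's hinge and after it the other one, swing the sprung gate by its upright handle past its detent until it stands wide open, about a right angle, and finish still holding it there against its spring, without letting go. Leave the vials in the cage and the beaker, weight and cup on the worktop undisturbed.

Things in the scene. Friction and masses are not known exactly. Their poses are not given: they have to be found in the camera images.
- cage: grey sheet-metal vial cage fixed to the worktop, 115 deep x 220 wide x 134 mm high at the roof. Origin: on the worktop, under the middle of its front sill; +x points into the cage (away from the robot), y along its front (+y is the hinge side, to the robot's left), z up. The sill is the plain front face in the plane x = 0 from the worktop up to 34 mm (inner floor height); above it the barred gate, whose bottom edge is 56 mm and top edge 131 mm above the worktop
- gate (a joint): angle of the barred steel gate (rad): 0 shut, grows as the free end swings out towards the robot (clockwise seen from above), stop at 1.75. Two catches lock it. A spring always pulls it shut (about 1 to 1.5 N at the handle); a detent bump must be pushed over between about 0.25 and 0.95 rad (about 3 N at the handle), and a gate let go beyond it swings back and rests at about 0.9
- gate_hinge (a point): point on the gate's upright hinge axis at the height of point gate_handle; 8 mm in front of the cage's front plane, 100 mm to +y of the middle. Fixed to the cage
- gate_handle (a point): point to grip on the gate's handle, an upright round black post 14 mm thick that stands in front of the gate, 40 mm off its plane and 155 mm from the hinge axis; post from 60 to 166 mm above the worktop, this point at 145 mm; brackets join it to the gate at 68 and 102 mm height. It moves with the gate; its x axis is along the cage's x when shut
- catch_hinge_mid (a point): middle of the squeeze catch nearer the hinge, on the cage roof, 28 mm behind the front and 25 mm to +y of the middle, 156 mm above the worktop. Two upright black tabs stand either side of it (each 26 long in x, 8 thick in y, 136 to 172 mm above the worktop), 48 mm over their outer faces; squeezed along the cage's y they move in together equally until 30 mm over the outer faces. Roof top at 134 mm, steel bed plate to 136 mm. Fixed to the cage, same axes
- catch_free_mid (a point): middle of the other, identical squeeze catch, towards the gate's free end: 28 mm behind the front and 65 mm to -y of the middle. Fixed to the cage, same axes
- catch_hinge (a joint): how far each tab of the catch nearer the hinge is squeezed in (m): 0 locked, 0.009 fully home; frees the gate above about 0.007. Takes about 5 N and stays where it is left
- catch_free (a joint): the same for the catch towards the gate's free end (m)
- step_nose (a point): middle of the nose edge (the front face, x = 0 of the step) of the loose aluminium loading step, 17 mm above the worktop; its x axis points out of the nose, to be turned along the cage's x, y along the nose. The step is a block 60 deep x 110 wide x 34 mm high (side lips to 39 mm), about 0.4 kg
- step_grip (a point): point to grip on the step's tongue handle, 130 mm behind the nose, 23 mm above the worktop. The tongue is 24 mm wide (y), 10 to 36 mm above the worktop, and runs from 60 to 155 mm behind the nose, with a 30 mm wide end piece at 155 to 161 mm. Axes as the step's
- vial_in_a: small glass vial with black cap, 28 mm thick, 60 mm high, standing in the cage behind the gate; origin at the centre of its underside
- vial_in_b: a second such vial in the cage; origin at the centre of its underside
- beaker: small beaker 50 mm across, 59 mm high, bystander on the worktop; origin at the centre of its underside
- weight: brass 200 g weight 30 mm across, 51 mm high, bystander on the worktop; origin at the centre of its underside
- sample_cup: metal sample cup 52 mm across, 37 mm high, bystander on the worktop; origin at the centre of its underside

How it is judged:
By the outcome, as a careful person would: the job done as asked, in the order asked, and still so for the second after the job is handed in, while the arm keeps its last pose, push and grip.
It also fails if it takes over 69 s, if anything falls off the work surface, if the arm or the gripper's body presses on something with over 40 N, if the wrist force passes 120 N, or if a joint passes its speed limit or range.

## Working session

There is one attempt and no reset: what is moved stays moved. The work goes in short steps, Python scripts to look and compute and a tool call to move; the robot and the scene stay as the last step left them, time stands still between calls to the robot, and variables do not carry over. Pictures are saved under pics/ and viewed, about 8 in all and at most 12, crops included, and the job is handed in when it is done.

Besides the shell and the picture viewer there is one more tool, called after ">>>" as a command line: name --pt "numbers of a row" for each row, then --argument value for the rest. send_rows: Moves the arm, as the interface text tells. Its arguments: {"type":"object","properties":{"plan":{"type":"array"},"grip_force":{"type":"number"}},"required":["plan"]}

```bash
ls; mkdir -p pics
python3 - <<'E'
from cell import env
import cv2,numpy as np
o=env.get_obs();print(o, env.grip_point_offset)
for n in ("scene","top"):
    im=env.read_camera(n);cv2.imwrite(f"pics/{n}0.png",im[:,:,::-1])
    c=env.get_calibration(n);print(n,c)
    for q in ("cage","gate_handle","catch_hinge_mid","step_nose","step_grip","vial_in_a","beaker","weight","sample_cup"):
        for r in env.regions_of(n,q)[:3]:
            m=r["region"];ys,xs=np.nonzero(m);print(q,round(r["confidence"],2),np.round(r["rect"]),len(xs),xs.mean().round(1),ys.mean().round(1))
a=np.hstack([cv2.imread("pics/scene0.png"),cv2.imread("pics/top0.png")])
E
```

```text
pics
{'time_s': 0.0, 'qpos': array([-63.99341635,  18.43881251,  -4.0171788 ,  83.17526684,
         1.29624843,  78.541289  ,  -3.26139267]), 'joint_velocities': array([ 0.08508899,  0.06314854, -0.07571453, -0.0238758 , -0.10042243,
       -0.13786429, -0.04267294]), 'effort': array([ 2.49200612e-04, -4.91289282e+01, -4.03803606e-01, -3.12529743e+01,
       -6.39027846e-02,  4.37590457e-02,  1.84256387e-04]), 'tool_pos': array([0.276542  , 0.58761889, 0.22146136]), 'tool_rot': array([-1.79889954e+02,  6.51719545e-03,  1.54803600e+02]), 'force': array([-0.24167547,  0.31777354, -0.18499318]), 'wrist_torque': array([0.0081231 , 0.06568   , 0.01006146]), 'grip_width': 0.086856992381252} 0.0187
scene {'fx': 423.9368894690725, 'fy': 423.9368894690725, 'cx': 247.36090738397763, 'cy': 194.74257163100705, 'k1': 0.05579122195592464, 'extrinsics': array([[ 8.60660949e-01, -3.18514577e-01,  3.97254573e-01,
         1.77928212e-01],
       [-5.09178466e-01, -5.38604393e-01,  6.71299186e-01,
        -7.36002163e-01],
       [ 1.44482118e-04, -7.80034469e-01, -6.25736531e-01,
         7.44169797
[... 1161 characters left out ...]
343 259.6 160.7
catch_hinge_mid 0.76 [219. 147. 294. 189.] 2284 258.8 160.5
step_nose 0.74 [245. 182. 276. 237.] 934 259.4 201.8
step_nose 0.72 [219. 146. 297. 189.] 2362 259.2 160.5
step_grip 0.66 [242. 186. 279. 237.] 958 259.4 201.5
step_grip 0.27 [220. 144. 300. 187.] 2292 258.7 160.6
vial_in_a 0.31 [273. 150. 280. 177.] 51 276.1 165.1
vial_in_a 0.26 [213. 145. 299. 189.] 2407 259.3 160.6
beaker 0.71 [317. 227. 337. 246.] 244 328.1 235.4
beaker 0.69 [322. 181. 330. 189.] 65 325.6 185.4
beaker 0.38 [246. 186. 277. 239.] 917 259.5 201.5
weight 0.65 [320. 179. 333. 191.] 75 325.7 185.4
sample_cup 0.59 [157. 231. 173. 246.] 255 163.7 237.7
sample_cup 0.36 [242. 151. 248. 174.] 81 244.2 161.7
```

Run:
```python
import cv2
t=cv2.imread("pics/top0.png")[125:260,140:350]; s=cv2.imread("pics/scene0.png")[130:290,140:380]
cv2.imwrite("pics/t1.png",cv2.resize(t,(798,513),interpolation=cv2.INTER_CUBIC))
cv2.imwrite("pics/s1.png",cv2.resize(s,(800,533),interpolation=cv2.INTER_CUBIC))
```

```text
(no output)
```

View pics/t1.png

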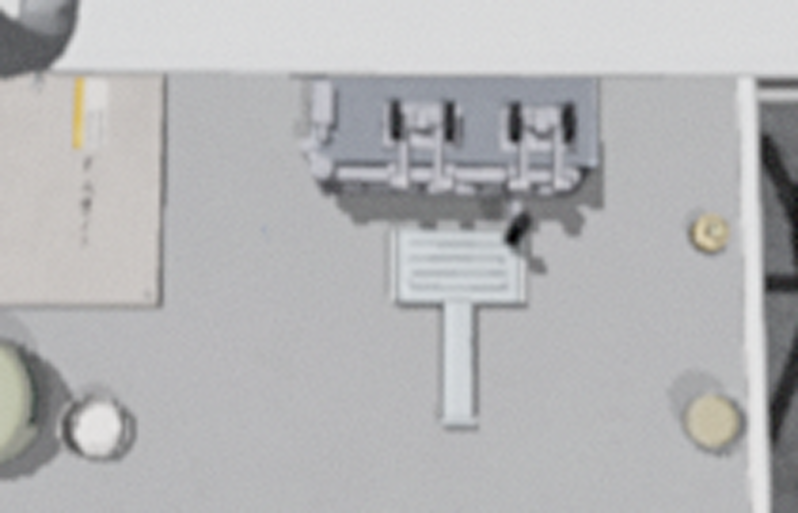

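View pics/s1.png

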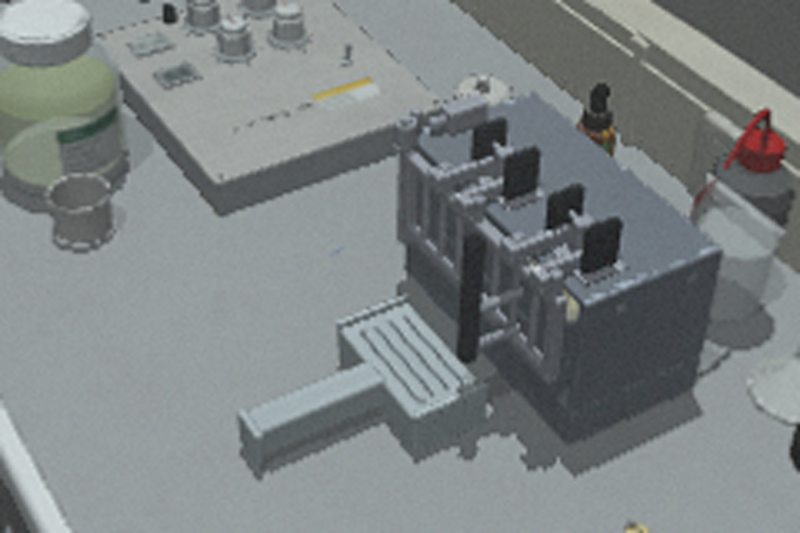

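The top crop shows the cage front along row ~180 (x 310–600), the catches at about (422,122) and (540,122), and the handle at (517,228). The step nose is at about row 228, with its tongue running down to (460,425). A white ledge hides the back of the cage. The scene crop agrees. I still need to see the surroundings.

```bash
cat > h.py <<'E'
import numpy as np,cv2
from scipy.spatial.transform import Rotation as R
def rays(c,uv):
    uv=np.atleast_2d(np.asarray(uv,float)); d=np.array([c["k1"],0,0,0.])
    K=np.array([[c["fx"],0,c["cx"]],[0,c["fy"],c["cy"]],[0,0,1]])
    p=cv2.undistortPoints(uv[:,None],K,d)[:,0]
    E=c["extrinsics"]; return E[:3,3],np.c_[p,np.ones(len(p))]@E[:3,:3].T
def onz(c,uv,z):
    o,d=rays(c,uv); return o+d*((z-o[2])/d[:,2:])
def proj(c,P):
    E=np.linalg.inv(c["extrinsics"]); q=np.atleast_2d(P)@E[:3,:3].T+E[:3,3]; s=q[:,:2]/q[:,2:]
    s=s*(1+c["k1"]*(s**2).sum(1,keepdims=True)); return s*c["fx"]+[c["cx"],c["cy"]]
E
python3 - <<'E'
from cell import env
from h import *
a=np.hstack([cv2.imread("pics/scene0.png"),cv2.imread("pics/top0.png")]);cv2.imwrite("pics/b.png",cv2.resize(a,(800,300),interpolation=cv2.INTER_AREA))
c=env.get_calibration("top")
f=lambda u,v:(140+u/3.8,125+v/3.8)
P=lambda n,u,v,z:print(n,onz(c,[f(u,v)],z)[0].round(4))
P("catchH",422,122,.172);P("catchF",540,122,.172)
P("cageR",600,165,.134);P("handle",519,213,.166)
P("noseL",397,228,.039);P("noseR",528,230,.039);P("stepBL",397,304,.036);P("stepBR",524,304,.036);P("tongue",460,428,.036);P("tong0",460,304,.036)
P("shelf0",450,72,0.);P("shelf.134",450,72,.134);P("shelf.4",450,72,.4)
P("weight",710,231,.05);P("beaker",712,420,.059);P("cup",98,428,.037)
E
```

```text
catchH [ 0.6699 -0.0981  0.172 ]
catchF [ 0.6704 -0.1857  0.172 ]
cageR [ 0.6454 -0.2355  0.134 ]
handle [ 0.6029 -0.1701  0.166 ]
noseL [ 0.6098 -0.0803  0.039 ]
noseR [ 0.6085 -0.1887  0.039 ]
stepBL [ 0.547  -0.0805  0.036 ]
stepBR [ 0.5473 -0.1851  0.036 ]
tongue [ 0.446 -0.132  0.036]
tong0 [ 0.5472 -0.1323  0.036 ]
shelf0 [ 0.7523 -0.1259  0.    ]
shelf.134 [ 0.7178 -0.1205  0.134 ]
shelf.4 [ 0.6493 -0.1097  0.4   ]
weight [ 0.6067 -0.3377  0.05  ]
beaker [ 0.4524 -0.3331  0.059 ]
cup [0.4462 0.1601 0.037 ]
```

View pics/b.png

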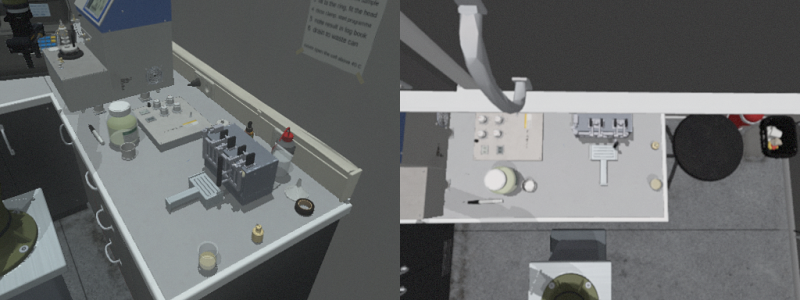

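The white rail and the lamp in the top view don't appear in the scene view, so they are probably overhead, and I'll check their height with the wrist camera. Otherwise the worktop around the cage is free. I'll move toward the step first.

>>> send_rows --pt "87 0 0 -27 0 0 -0.147" --pt "87 0 0 -27 0 0 -0.147" --pt "87 0 0 -25 0 0 -0.147" --pt "87 -25 -34 0 0 0 0" --pt "87 -25 -34 0 0 0 0" --pt "87 -25 -34 0 0 0 0" --pt "87 -25 -34 0 0 0 0" --pt "87 -25 -34 0 0 0 0" --pt "87 -25 -34 0 0 0 0" --pt "87 -25 -34 0 0 0 0" --pt "87 -25 -34 0 0 0 0" --pt "87 -25 -34 0 0 0 0"

```text
time_s: 2.2
tool_pos: [0.503, 0.2809, 0.3019]
tool_rot: [180.0, 0.0, -179.9]
force: [-0.1, 0.0, -0.3]
grip_width: 0.087
```

>>> send_rows --pt "87 0 -45 0 0 0 0" --pt "87 0 -45 0 0 0 0" --pt "87 0 -45 0 0 0 0" --pt "87 0 -45 0 0 0 0" --pt "87 0 -45 0 0 0 0" --pt "87 10 -45 0 0 0 0" --pt "87 10 -45 0 0 0 0" --pt "87 20 -40 0 0 0 0" --pt "87 0 0 0 0 0 0"

```text
time_s: 3.1
tool_pos: [0.4604, -0.0796, 0.3024]
tool_rot: [-179.9, 0.1, 179.4]
force: [0.3, -0.1, -0.1]
grip_width: 0.0868
```

Run:
```python
from cell import env
from h import *
o=env.get_obs();print(o["tool_pos"],o["tool_rot"],o["qpos"].round(1),o["time_s"])
c=env.get_calibration("wrist");print({k:c[k] for k in("fx","cx","cy","k1")});print(c["extrinsics"].round(4))
im=env.read_camera("wrist");cv2.imwrite("pics/w1.png",im[:,:,::-1])
for q in ("catch_hinge_mid","gate_handle","step_grip"):
    for r in env.regions_of("wrist",q)[:2]: print(q,round(r["confidence"],2),np.round(r["rect"]))
```

```text
[ 0.46043669 -0.07963645  0.30240041] [-1.79948487e+02  5.96132597e-02  1.79447216e+02] [-19.4  -7.1  23.7 101.2   2.9  85.2  93.3] 3.1
{'fx': 343.05118526855927, 'cx': 249.2761986814094, 'cy': 182.6266033101549, 'k1': -0.05064780229922709}
[[ 1.080e-02  9.670e-01  2.544e-01  3.908e-01]
 [ 9.999e-01 -1.020e-02 -3.300e-03 -7.900e-02]
 [-6.000e-04  2.544e-01 -9.671e-01  4.648e-01]
 [ 0.000e+00  0.000e+00  0.000e+00  1.000e+00]]
catch_hinge_mid 0.98 [127. 273. 302. 316.]
gate_handle 0.9 [132. 279. 302. 318.]
step_grip 0.98 [172. 138. 254. 239.]
```

View pics/w1.png

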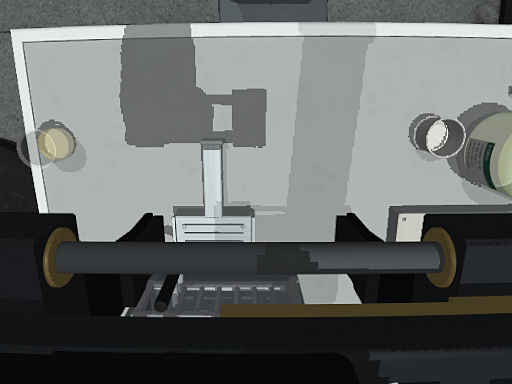

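The wrist view sees the step's tongue at columns 201–223, with its end at row 138, and the block's rear edge at row ~210. The cage is partly hidden behind the gripper. Next I'll bound the rail height and measure the step precisely.

Run:
```python
from cell import env
from h import *
t=env.get_calibration("top"); s=env.get_calibration("scene"); w=env.get_calibration("wrist")
for v in (118,141):
  for z in (.3,.4,.5,.6,.7,.8,.9):
    P=onz(t,[(258,v)],z)[0]; print(v,z,P.round(3),proj(s,P).round(0))
im=cv2.imread("pics/w1.png")
# tongue & block edges on subpixel: grayscale profiles
g=cv2.GaussianBlur(cv2.cvtColor(im,cv2.COLOR_BGR2GRAY),(3,3),0).astype(float)
for r in (155,170,185,200):
    d=np.gradient(g[r]);print(r,g[r,192:232].astype(int))
cv2.imwrite("pics/w1c.png",cv2.resize(im[125:325,110:310],(800,600)[:1]*2 if 0 else (600,600),interpolation=cv2.INTER_CUBIC))
```

```text
118 0.3 [ 0.742 -0.113  0.3  ] [[325. 117.]]
118 0.4 [ 0.709 -0.109  0.4  ] [[317.  75.]]
118 0.5 [ 0.676 -0.105  0.5  ] [[307.  24.]]
118 0.6 [ 0.643 -0.101  0.6  ] [[294. -37.]]
118 0.7 [ 0.61  -0.097  0.7  ] [[ 279. -116.]]
118 0.8 [ 0.577 -0.093  0.8  ] [[ 260. -219.]]
118 0.9 [ 0.544 -0.089  0.9  ] [[ 233. -364.]]
141 0.3 [ 0.683 -0.113  0.3  ] [[303. 124.]]
141 0.4 [ 0.656 -0.109  0.4  ] [[295.  81.]]
141 0.5 [ 0.629 -0.105  0.5  ] [[285.  29.]]
141 0.6 [ 0.603 -0.101  0.6  ] [[274. -35.]]
141 0.7 [ 0.576 -0.097  0.7  ] [[ 260. -115.]]
141 0.8 [ 0.55  -0.093  0.8  ] [[ 241. -220.]]
141 0.9 [ 0.523 -0.089  0.9  ] [[ 216. -368.]]
155 [177 177 177 177 177 177 179 180 157 114 121 175 207 212 210 209 209 211
 214 214 211 211 213 217 219 220 218 206 162 111 114 147 157 155 162 174
 178 177 177 177]
170 [173 174 174 174 174 175 177 178 179 156 122 136 186 213 213 209 208 208
 210 212 212 211 212 216 219 220 221 212 175 123 109 136 154 156 163 174
 179 177 177 178]
185 [178 178 177 177 178 178 178 178 178 178 155 138 172 207 211 210 208 208
 208 209 209 209 211 214 218 220 222 216 193 145 107 121 150 156 162 174
 179 178 177 177]
200 [177 177 177 178 178 178 178 178 178 179 156 122 137 185 210 211 208 206
 206 208 209 209 210 211 211 213 216 213 199 156 109 115 148 156 155 163
 175 179 176 174]
```

View pics/w1c.png

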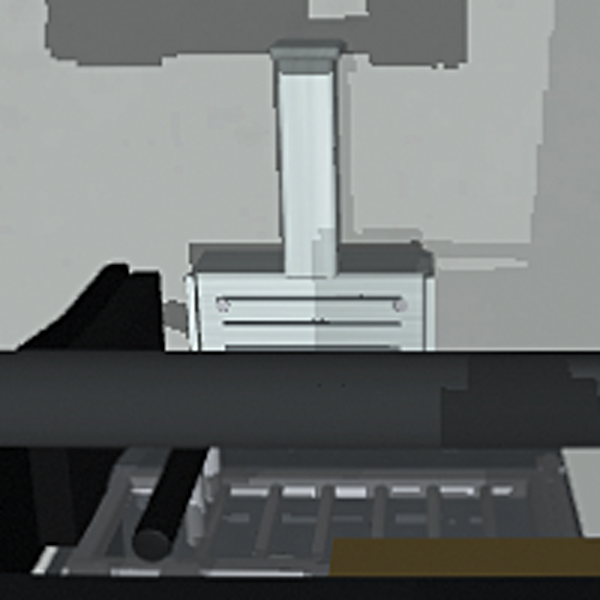

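Run:
```python
from cell import env
from h import *
w=env.get_calibration("wrist")
a=onz(w,[(211.4,155),(211.7,170),(212.3,185),(212.8,200)],.036);print(a.round(4))
p=np.polyfit(a[:,0],a[:,1],1);print("yaw",np.degrees(np.arctan(p[0])))
c=lambda u,v:(110+u/3,125+v/3)
print("blockrear top L,R",onz(w,[c(195,274),c(437,274),c(285,274),c(338,274)],.034).round(4))
print("tongue end",onz(w,[c(306,42),c(306,55)],.036).round(4))
print("post bottom? top",onz(w,[c(152,545)],.166).round(4))
print("gate top L,R",onz(w,[c(135,450),c(565,450)],.131).round(4))
```

```text
[[ 0.4697 -0.1193  0.036 ]
 [ 0.4892 -0.1194  0.036 ]
 [ 0.509  -0.1191  0.036 ]
 [ 0.5293 -0.119   0.036 ]]
yaw 0.3232704126083147
blockrear top L,R [[ 0.553  -0.1703  0.034 ]
 [ 0.5527 -0.0627  0.034 ]
 [ 0.5528 -0.1302  0.034 ]
 [ 0.5528 -0.1067  0.034 ]]
tongue end [[ 0.4495 -0.118   0.036 ]
 [ 0.4549 -0.1182  0.036 ]]
post bottom? top [[ 0.6005 -0.1602  0.166 ]]
gate top L,R [[ 0.585  -0.1739  0.131 ]
 [ 0.5844 -0.018   0.131 ]]
```

Top and wrist differ by 12 mm in y, so I'll arbitrate with the scene camera and refreshed wrist readings.

Run:
```python
from cell import env
from h import *
o=env.get_obs();print(o["time_s"],o["tool_pos"],o["tool_rot"])
w=env.get_calibration("wrist");print(w["extrinsics"][:3,3],R.from_matrix(w["extrinsics"][:3,:3]).as_euler("xyz",degrees=True))
s=env.get_calibration("scene")
im0=cv2.imread("pics/w1.png"); im1=env.read_camera("wrist")[:,:,::-1]; w2=env.get_calibration("wrist");print(w2["extrinsics"][:3,3])
a=cv2.cvtColor(im0,6).astype(np.float32);b=cv2.cvtColor(np.ascontiguousarray(im1),6).astype(np.float32)
print("shift",cv2.phaseCorrelate(a[:200],b[:200]))
f=lambda u,v:(140+u/(800/240),130+v/(533/160))
print("scene post top",onz(s,[f(474,238)],.166).round(4), "tongue end",onz(s,[f(250,418)],.036).round(4),"block rear R corner",onz(s,[f(417,416)],.036).round(4),"rear L",onz(s,[f(338,325)],.038).round(4))
print("catch tabs tops mid H,F",onz(s,[f(490,123),f(522,150),f(566,188),f(603,222)],.172).round(4))
```

```text
3.3 [ 0.46288896 -0.07138395  0.30166386] [ 1.79968324e+02  2.68582054e-02 -1.79834130e+02]
[ 0.39340254 -0.07186928  0.46405256] [ 1.65291179e+02 -4.39944277e-02  9.01084248e+01]
[ 0.39353165 -0.07161941  0.46394666]
shift ((-6.267033944427681, 0.5411349525265479), 0.45598972648382186)
scene post top [[ 0.5974 -0.1733  0.166 ]] tongue end [[ 0.4527 -0.128   0.036 ]] block rear R corner [[ 0.5512 -0.1842  0.036 ]] rear L [[ 0.549  -0.0806  0.038 ]]
catch tabs tops mid H,F [[ 0.6744 -0.0797  0.172 ]
 [ 0.6748 -0.1175  0.172 ]
 [ 0.6748 -0.1671  0.172 ]
 [ 0.6734 -0.2079  0.172 ]]
```

The arm was still settling when that picture was taken. I'll re-measure from a settled picture.

Run:
```python
from cell import env
from h import *
w=env.get_calibration("wrist")
im=env.read_camera("wrist");cv2.imwrite("pics/w2.png",im[:,:,::-1]);print(env.get_calibration("wrist")["extrinsics"][:3,3]-w["extrinsics"][:3,3])
g=cv2.GaussianBlur(cv2.cvtColor(im,cv2.COLOR_RGB2GRAY),(3,3),0).astype(float)
C=[]
for r in range(150,206,5):
    row=g[r,185:230]; d=np.diff(row); m=row>195; xs=np.nonzero(m)[0]; C.append(((xs.min()+xs.max())/2+185,r))
a=onz(w,C,.036);print(a[:, :2].round(4))
p=np.polyfit(a[:,0],a[:,1],1);print("yaw",np.degrees(np.arctan(p[0])),"y at nose .609",np.polyval(p,.609),"at grip .479",np.polyval(p,.479))
for u in (180,240): print(u,g[205:222,u].astype(int))
print("rows210",g[225,155:265].astype(int))
```

```text
[ 4.81719634e-05  2.29391635e-05 -6.87509529e-05]Traceback (most recent call last):
  File "<stdin>", line 8, in <module>
    return umr_minimum(a, axis, None, out, keepdims, initial, where)
ValueError: zero-size array to reduction operation minimum which has no identity
```

Run:
```python
from cell import env
from h import *
w=env.get_calibration("wrist")
g=cv2.GaussianBlur(cv2.imread("pics/w2.png",0),(3,3),0).astype(float)
for r in (150,165,180,195,205): print(r,g[r,188:228].astype(int))
for u in (185,235): print(u,g[203:226,u].astype(int))
print(g[222,160:262].astype(int))
```

```text
150 [176 176 176 177 179 157 113 111 156 185 187 184 182 183 186 187 187 186
 185 173 150 139 143 167 191 158 100 104 143 156 153 161 173 178 177 176
 176 177 176 176]
165 [173 174 175 176 177 177 156 136 167 203 210 208 206 206 208 210 210 209
 210 213 216 218 219 217 206 162 105 101 136 153 154 161 173 178 177 177
 176 176 176 176]
180 [177 177 176 176 177 178 171 150 148 183 210 211 208 207 206 207 209 208
 209 211 215 217 219 219 208 168 115 103 133 152 154 161 173 178 177 177
 176 176 176 177]
195 [175 175 175 175 176 177 177 153 133 167 205 209 207 206 205 206 206 206
 207 210 213 216 218 221 213 167 106  93 124 149 154 153 161 173 177 176
 176 176 176 176]
205 [102 102 102 102 102 102 101 102 124 169 200 207 206 205 204 205 206 206
 206 209 212 214 218 218 209 184 139  94  79  81  81  82  89 100 104 104
 103 103 104 106]
185 [165 125 101  93  85  84  85  86  86  83 106 159 194 207 214 212 212 207
 159 117 157 204 207]
235 [154 140 103  80  78  78  78  79  79  76  81 112 152 179 189 189 187 191
 177 135 120 146 164]
[ 12   8  14  73 166 218 184 129 154 200 205 203 205 190 164 149 121  95
  96 112 121 119 116 117 117 117 118 119 119 119 120 120 119 117 116 117
 117 118 122 127 126 124 125 126 126 118 113 122 129 128 127 124 118 110
 107 109 116 123 123 122 122 122 122 123 123 123 123 124 123 122 119 119
 119 119 121 135 160 181 192 195 194 195 193 171 156 180 179 149 147 154
 154 154 154 154 154 154 154 154 154 154 154 153]
```

Run:
```python
from cell import env
from h import *
w=env.get_calibration("wrist")
for n,p in (("R",[(213,165),(213.15,180),(213.1,195)]),("L",[(195.5,165),(196,180),(196.5,195)]),("rear",[(185,214.2),(235,214.8)]),("sideL,R at .039",[(163.5,222),(243.5,222)])):
    print(n,onz(w,p,.036)[:,:2].round(4))
```

```text
R [[ 0.4825 -0.1175]
 [ 0.5022 -0.1177]
 [ 0.5224 -0.1183]]
L [[ 0.4826 -0.1398]
 [ 0.5023 -0.1399]
 [ 0.5225 -0.14  ]]
rear [[ 0.5491 -0.1562]
 [ 0.5496 -0.09  ]]
sideL,R at .039 [[ 0.5603 -0.1855]
 [ 0.5598 -0.0787]]
```

>>> send_rows --pt "87 -38 -10 0 0 0 0" --pt "87 -38 -10 0 0 0 0" --pt "87 -38 -10 0 0 0 0" --pt "87 -38 -10 0 0 0 0" --pt "87 -35 -11 0 0 0 0" --pt "87 0 0 0 0 0 0" --pt "87 0 0 0 0 0 0" --pt "87 0 0 0 0 0 0" --pt "87 0 0 0 0 0 0"

```text
time_s: 4.3
tool_pos: [0.649, -0.1228, 0.3026]
tool_rot: [180.0, 0.1, -179.9]
force: [-0.5, 0.1, 0.6]
grip_width: 0.087
```

Run:
```python
from cell import env
from h import *
w=env.get_calibration("wrist");np.save("w3.npy",w)
im=env.read_camera("wrist");o=env.get_obs();print(o["tool_pos"],o["tool_rot"],o["qpos"].round(1),o["force"])
print((env.get_calibration("wrist")["extrinsics"]-w["extrinsics"])[:3,3])
cv2.imwrite("pics/w3.png",im[:,:,::-1]);cv2.imwrite("pics/w3c.png",cv2.resize(im[90:290,100:360,::-1],(780,600),interpolation=cv2.INTER_CUBIC))
```

```text
[ 0.64905443 -0.12287781  0.30276213] [ 1.79948378e+02  9.43556288e-02 -1.79895949e+02] [-12.9  19.5  28.9  75.1  -9.4  87.6 105.1] [-0.09908406  1.29184426  0.95367808]
[-1.93366514e-05 -9.99178771e-05  1.25989594e-04]
```

View pics/w3c.png

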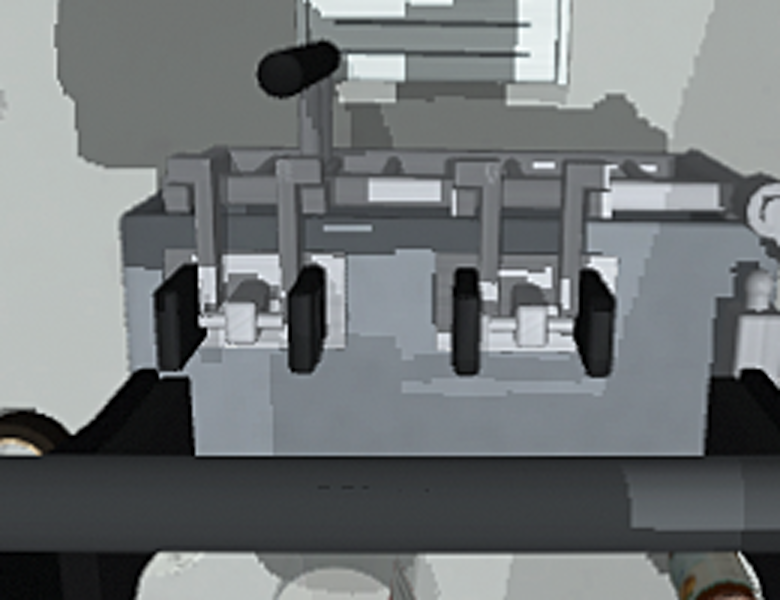

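Run:
```python
from h import *
w=np.load("w3.npy",allow_pickle=True).item()
f=lambda u,v:(100+u/3,90+v/3)
A=onz(w,[f(155,340),f(288,340),f(480,340),f(613,340)],.172);print("ycF",A[0,1]+.024,A[1,1]-.016,"ycH",A[2,1]+.016,A[3,1]-.024)
print("rear tops x-13mm",onz(w,[f(175,371),f(305,373),f(466,374),f(598,376)],.172)[:,0]-.013)
B=onz(w,[f(122,216),f(590,218),f(720,222)],.134);print("roof front",B.round(4))
print("post top",onz(w,[f(284,74)],.166).round(4))
print("nose top L,R",onz(w,[f(565,90)],.034).round(4),onz(w,[f(568,40)],.039).round(4))
print("block lip L?",onz(w,[f(304,20)],.039).round(4))
```

```text
ycF -0.1867937601660305 -0.18671573079825388 ycH -0.09722529590154194 -0.09736289725456199
rear tops x-13mm [0.67276642 0.67330926 0.67357608 0.67423114]
roof front [[ 0.6456 -0.23    0.134 ]
 [ 0.6462 -0.0762  0.134 ]
 [ 0.6475 -0.0332  0.134 ]]
post top [[ 0.5978 -0.1698  0.166 ]]
nose top L,R [[ 0.6124 -0.0742  0.034 ]] [[ 0.592  -0.0741  0.039 ]]
block lip L? [[ 0.5842 -0.1808  0.039 ]]
```

The settled wrist view shows both catches clearly and self-consistently. In crop pixels the tab outer edges are at 155 and 613, the roof front edge is at row 216, and the post top is at (280,75). That gives:

| Item | Position |
|---|---|
| Cage origin | (0.6457, −0.1218), yaw −0.5° |
| Hinge catch | (0.674, −0.0973) |
| Free catch | (0.673, −0.1868) |

Now I'll grip the tongue.

>>> send_rows --pt "70 42 -2 0 0 0 0.01" --pt "70 42 -2 0 0 0 0" --pt "70 42 -2 0 0 0 0" --pt "70 42 -1 20 0 0 0" --pt "70 0 0 48 0 0 0" --pt "70 0 0 48 0 0 0" --pt "70 0 0 48 0 0 0" --pt "70 0 0 48 0 0 0" --pt "70 0 0 40 0 0 0" --pt "70 0 0 30 0 0 0" --pt "70 0 0 10 0 0 0" --pt "70 0 0 0 0 0 0" --grip_force 20

```text
time_s: 5.55
tool_pos: [0.4807, -0.129, 0.0092]
tool_rot: [180.0, -0.1, 179.5]
force: [-0.1, -0.2, 0.9]
grip_width: 0.0694
```

>>> send_rows --pt "70 0 0 0 0 0 0" --pt "10 0 0 0 0 0 0" --pt "10 0 0 0 0 0 0" --pt "10 0 0 0 0 0 0" --pt "10 0 0 0 0 0 0" --pt "10 0 0 0 0 0 0" --pt "10 0 0 0 0 0 0"

```text
time_s: 6.25
tool_pos: [0.4816, -0.1293, 0.0096]
tool_rot: [180.0, 0.0, 179.5]
force: [0.1, 0.2, 0.3]
grip_width: 0.0302
```

>>> send_rows --pt "10 0 0 0 0 0 0" --pt "10 0 0 0 0 0 0" --pt "10 0 0 0 0 0 0"

```text
time_s: 6.55
tool_pos: [0.4815, -0.1291, 0.0095]
tool_rot: [180.0, -0.0, 179.5]
force: [0.1, 0.3, 1.2]
grip_width: 0.0238
```

>>> send_rows --pt "10 -5 2 0 0 0 0" --pt "10 -5 2 0 0 0 0" --pt "10 -6 2 0 0 0 0" --pt "10 -5 2 0 0 0 0" --pt "10 -4 1 0 0 0 0" --pt "10 0 0 0 0 0 0" --pt "10 0 0 0 0 0 0" --pt "10 0 0 0 0 0 0"

```text
time_s: 7.35
tool_pos: [0.5062, -0.121, 0.0094]
tool_rot: [-180.0, -0.0, 179.5]
force: [-2.4, -1.7, 0.1]
grip_width: 0.024
```

Run:
```python
from cell import env
from h import *
w=env.get_calibration("top");im=env.read_camera("top");im2=env.read_camera("wrist")
o=env.get_obs();print(o["tool_pos"],o["tool_rot"],o["force"])
a=cv2.resize(im[135:215,200:310,::-1],(800,582),interpolation=cv2.INTER_CUBIC)
b=cv2.resize(im2[:,:,::-1],(400,300))
cv2.imwrite("pics/t4.png",a)
```

```text
[ 0.50635131 -0.12091097  0.00938566] [-1.79984174e+02 -1.61357941e-02  1.79471859e+02] [-1.88800323 -1.66500482  0.21524701]
```

View pics/t4.png

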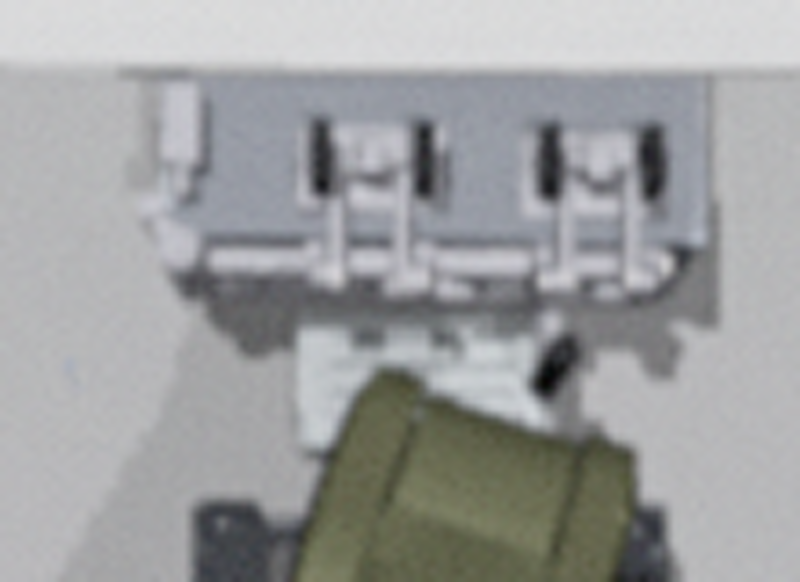

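The top view shows the step gripped and heading to the sill, left edge at column 300, nose at row ~325, with the arm clear of everything. I'll keep pushing gently until contact.

>>> send_rows --pt "10 -2 0 0 0 0 0" --pt "10 -2 0 0 0 0 0" --pt "10 -2 0 0 0 0 0" --pt "10 -1 0 0 0 0 0" --pt "10 0 0 0 0 0 0" --pt "10 0 0 0 0 0 0"

```text
time_s: 8.05
tool_pos: [0.5142, -0.1201, 0.0095]
tool_rot: [180.0, 0.0, 179.5]
force: [-0.9, -0.1, -2.3]
grip_width: 0.0238
```

>>> send_rows --pt "10 -1 0 0 0 0 0" --pt "10 -1 0 0 0 0 0" --pt "10 0 0 0 0 0 0"

```text
time_s: 8.35
tool_pos: [0.5159, -0.1205, 0.0095]
tool_rot: [180.0, 0.0, 179.5]
force: [-1.2, 1.2, -2.5]
grip_width: 0.0241
```

>>> send_rows --pt "10 -1 0 0 0 0 0" --pt "10 -1 0 0 0 0 0" --pt "10 0 0 0 0 0 0"

```text
time_s: 8.65
tool_pos: [0.5182, -0.1208, 0.0096]
tool_rot: [-180.0, 0.1, 179.5]
force: [0.4, -0.4, -2.9]
grip_width: 0.0236
```

>>> send_rows --pt "10 -1 0 0 0 0 0" --pt "10 -1 0 0 0 0 0" --pt "10 0 0 0 0 0 0"

```text
time_s: 8.95
tool_pos: [0.5184, -0.1207, 0.0094]
tool_rot: [180.0, -0.2, 179.5]
force: [-6.4, 0.4, 2.0]
grip_width: 0.024
```

>>> send_rows --pt "10 -1 0 0 0 0 0" --pt "10 0 0 0 0 0 0"

```text
time_s: 9.15
tool_pos: [0.5184, -0.1207, 0.0094]
tool_rot: [179.9, -0.3, 179.5]
force: [-8.8, 0.8, 5.4]
grip_width: 0.0237
```

>>> send_rows --pt "10 -1 0 0 0 0 0" --pt "10 0 0 0 0 0 0"

```text
time_s: 9.35
tool_pos: [0.5184, -0.1207, 0.0093]
tool_rot: [179.9, -0.4, 179.5]
force: [-10.8, 1.2, 7.1]
grip_width: 0.0237
```

Contact is firm at x=0.5184. I'll relax the push, release, rise, and check squareness.

>>> send_rows --pt "10 2 0 0 0 0 0" --pt "50 2 0 0 0 0 0" --pt "50 0 0 0 0 0 0" --pt "50 0 0 0 0 0 0" --pt "50 0 0 -40 0 0 0" --pt "70 0 0 -45 0 0 0" --pt "70 -10 0 -45 0 0 0" --pt "70 -25 0 -45 0 0 0" --pt "70 -25 0 -45 0 0 0" --pt "70 0 0 0 0 0 0" --pt "70 0 0 0 0 0 0" --pt "70 0 0 0 0 0 0"

```text
time_s: 10.55
tool_pos: [0.5752, -0.1211, 0.2256]
tool_rot: [180.0, -0.1, 179.5]
force: [-0.1, -0.5, -0.7]
grip_width: 0.0699
```

Run:
```python
from cell import env
from h import *
w=env.get_calibration("wrist");np.save("w5.npy",w)
im=env.read_camera("wrist");o=env.get_obs();print(o["tool_pos"],o["tool_rot"],o["force"],o["time_s"],o["grip_width"])
print((env.get_calibration("wrist")["extrinsics"]-w["extrinsics"])[:3,3])
cv2.imwrite("pics/w5.png",im[:,:,::-1]);cv2.imwrite("pics/w5c.png",cv2.resize(im[50:250,130:370,::-1],(720,600),interpolation=cv2.INTER_CUBIC))
```

```text
[ 0.57490855 -0.12108794  0.22524525] [ 1.79978607e+02 -1.66422810e-01  1.79478629e+02] [0.19706598 0.23378498 0.15433563] 10.6 0.07026397725708096
[-1.91080997e-04  1.31530212e-05 -2.57430021e-04]
```

View pics/w5c.png

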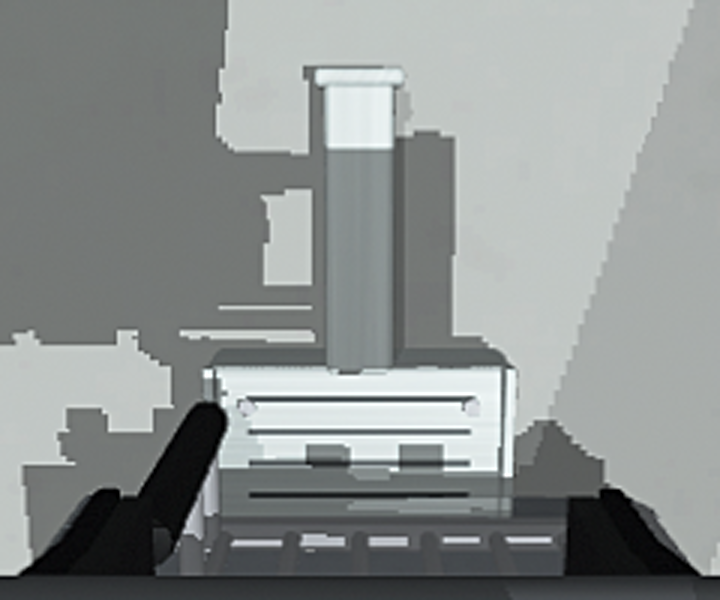

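Run:
```python
from h import *
w=np.load("w5.npy",allow_pickle=True).item()
g=cv2.GaussianBlur(cv2.imread("pics/w5.png",0),(3,3),0).astype(float)
def sub(line,lo,hi,sgn):
    d=sgn*np.diff(line[lo:hi]);i=int(d.argmax());i=min(max(i,1),len(d)-2);a,b,c=d[i-1:i+2];den=a-2*b+c
    return lo+i+.5+(0 if den==0 else .5*(a-c)/den)
ax=[]
for n,us in (("rear",list(range(210,236,3))+list(range(266,294,3))),):
    q=[(u,sub(g[:,u],166,178,1)) for u in us]; P=onz(w,q,.034); p=np.polyfit(P[:,1],P[:,0],1); print(n,"yaw",np.degrees(-np.arctan(p[0])),"x at -.12",np.polyval(p,-.12), (P[:,0]-np.polyval(p,P[:,1])).std())
rs=range(104,168,4)
for n,lo,hi,s in (("tL",234,243,1),("tR",256,266,1),("tRneg",256,266,-1)):
    q=[(sub(g[r],lo,hi,s),r) for r in rs]; P=onz(w,q,.036); p=np.polyfit(P[:,0],P[:,1],1); print(n,"yaw",np.degrees(np.arctan(p[0])),"y at .515",np.polyval(p,.515),(P[:,1]-np.polyval(p,P[:,0])).std())
f=lambda u,v:(130+u/3,50+v/3)
B=onz(w,[f(204,375),f(516,375)],.039);print("lips",B.round(4),B[:,1].mean())
```

```text
rear yaw -0.902744173900924 x at -.12 0.5865566855531686 0.0002370215705327721
tL yaw -1.019287697385782 y at .515 -0.13104691997373044 6.262736925264236e-05
tR yaw -0.7618981911712998 y at .515 -0.10393873393707431 0.0020057376228316015
tRneg yaw -0.24513203387982083 y at .515 -0.10983477169018876 6.359601571524183e-05
lips [[ 0.588  -0.1751  0.039 ]
 [ 0.5891 -0.0662  0.039 ]] -0.12065329995623478
```

Run:
```python
from h import *
w=np.load("w3.npy",allow_pickle=True).item()
g=cv2.GaussianBlur(cv2.imread("pics/w3.png",0),(3,3),0).astype(float)
for u in (144,148,180,212,225,240,268,275,282,300,310,320): print(u,g[154:182,u].astype(int))
```

```text
144 [190 190 193 188 159 111  71  62  75  85  86  86  86  86  86  86  86  86
  86  86  86  86  86  82  96 129 147 146]
148 [190 181 147  96  63  55  55  64  79  87  88  87  87  88  88  87  87  88
  88  88  88  88  87  86  89 110 138 149]
180 [119 119 116 103  89  87  85  78  81  88  90  90  90  90  90  90  89  88
  89  96 130 182 206 204 202 204 190 147]
212 [116 116 114 105  87  73  67  67  73  79  98 136 142 108  87  87  89  89
  85  89 104 133 179 207 208 206 206 206]
225 [204 207 189 137  91  74  70  68  70  81  88  88  87  88  89  89  88  88
  88  85  99 136 154 152 151 151 151 151]
240 [205 208 189 141  98  77  69  69  72  81  87  88  89  88  88  89  88  85
  99 135 154 153 151 150 150 150 150 150]
268 [116 116 115 112  97  76  67  66  66  73  81  84  84  84  84  84  84  84
  84  80  84 106 118 117 115 138 194 203]
275 [120 120 119 115 102  81  70  67  67  75  85  89  89  89  88  89  88  88
  89  83  85 108 122 119 116 129 173 199]
282 [120 120 119 115 105  88  74  67  67  74  83  88  88  88  88  88  88  88
  88  82  83 107 121 116 135 179 205 212]
300 [133 161 164 162 159 159 163 154 116  90 115 145 152 152 151 150 150 150
 151 141 130 161 206 216 216 217 198 160]
310 [208 209 208 205 197 160 102  69  63  75 110 140 150 152 151 151 151 151
 152 152 153 153 154 154 154 154 153 153]
320 [208 208 207 205 200 167 107  70  63  69  95 122 134 135 133 132 132 132
 132 132 132 133 133 133 133 133 133 133]
```

Run:
```python
from h import *
w=np.load("w3.npy",allow_pickle=True).item()
P=onz(w,[(148,161.6),(180,162.0),(225,162.6),(240,162.7),(268,163.2),(275,163.1),(282,163.3),(310,163.8),(320,163.9)],.134)
p=np.polyfit(P[:,1],P[:,0],1);print(-np.degrees(np.arctan(p[0])),np.polyval(p,-.12))
```

```text
-0.7520205319710712 0.6465452951639771
```

The step's yaw is −0.7 to −0.9° against −0.75° for the cage. Nose x is 0.6466 against a front of 0.6465, and the lateral offset is under 1 mm, so it is flush, square and centred. Next is the hinge-side catch.

>>> send_rows --pt "78 -33 8 0 0 0 0.004" --pt "78 -33 8 0 0 0 0" --pt "78 -33 7 0 0 0 0" --pt "78 0 0 0 0 0 0" --pt "78 0 0 0 0 0 0" --pt "78 0 0 30 0 0 0" --pt "78 0 0 30 0 0 0" --pt "78 0 0 15 0 0 0" --pt "78 0 0 9 0 0 0" --pt "78 0 0 0 0 0 0" --pt "78 0 0 0 0 0 0" --grip_force 25

```text
time_s: 11.7
tool_pos: [0.676, -0.0996, 0.1443]
tool_rot: [-180.0, 0.1, 179.3]
force: [-0.7, -0.6, 0.5]
grip_width: 0.0779
```

>>> send_rows --pt "78 2 2 3 0 0 0" --pt "78 0 0 0 0 0 0" --pt "60 0 0 0 0 0 0" --pt "60 0 0 0 0 0 0" --pt "52 0 0 0 0 0 0" --pt "52 0 0 0 0 0 0" --pt "52 0 0 0 0 0 0"

```text
time_s: 12.4
tool_pos: [0.6736, -0.0973, 0.14]
tool_rot: [180.0, 0.0, 179.3]
force: [0.1, 0.7, -0.5]
grip_width: 0.0534
```

Run:
```python
from cell import env
from h import *
im=env.read_camera("wrist");o=env.get_obs();print(o["tool_pos"],o["tool_rot"],o["force"],o["time_s"],o["grip_width"])
w=env.get_calibration("wrist")
im2=env.read_camera("scene")
a=cv2.resize(im[120:280,130:370,::-1],(600,400),interpolation=cv2.INTER_CUBIC)
cv2.imwrite("pics/s6.png",cv2.resize(im2[110:260,200:400,::-1],(800,600),interpolation=cv2.INTER_CUBIC))
```

```text
[ 0.67352837 -0.09729725  0.13997744] [1.79996883e+02 1.44028580e-03 1.79267522e+02] [0.69643761 0.59044562 1.3462338 ] 12.45 0.05317461499563282
```

View pics/s6.png

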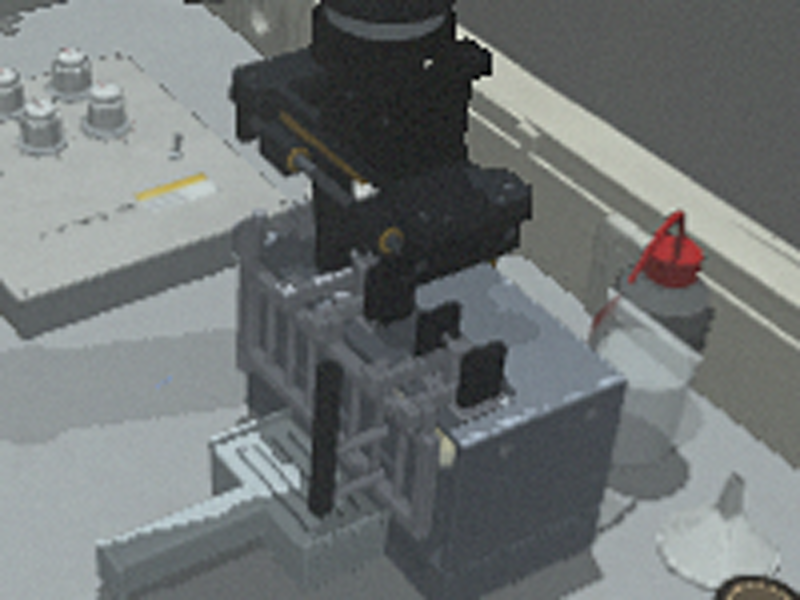

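The gripper sits at the hinge-side catch at around (360,270), clear of the free catch at (430–480,330–380). The step is against the sill. Squeezing now.

>>> send_rows --pt "20 0 0 0 0 0 0" --pt "20 0 0 0 0 0 0" --pt "20 0 0 0 0 0 0" --pt "20 0 0 0 0 0 0" --pt "20 0 0 0 0 0 0" --pt "20 0 0 0 0 0 0" --pt "20 0 0 0 0 0 0" --pt "20 0 0 0 0 0 0"

```text
time_s: 13.3
tool_pos: [0.6735, -0.0972, 0.14]
tool_rot: [180.0, 0.0, 179.3]
force: [-0.1, 0.2, 0.6]
grip_width: 0.0283
```

>>> send_rows --pt "20 0 0 0 0 0 0" --pt "20 0 0 0 0 0 0" --pt "20 0 0 0 0 0 0" --grip_force 35

```text
time_s: 13.6
tool_pos: [0.6735, -0.0972, 0.1401]
tool_rot: [180.0, 0.0, 179.3]
force: [0.2, 1.2, 1.2]
grip_width: 0.0273
```

>>> send_rows --pt "76 0 0 0 0 0 0" --pt "76 0 0 0 0 0 0" --pt "76 0 0 0 0 0 0" --pt "76 0 0 0 0 0 0" --pt "76 0 0 0 0 0 0" --pt "76 0 0 -35 0 0 0" --pt "76 0 0 -35 0 0 0" --pt "76 0 -30 0 0 0 0" --pt "76 0 -30 0 0 0 0" --pt "76 0 -30 0 0 0 0" --pt "76 0 0 0 0 0 0" --pt "76 0 0 0 0 0 0" --grip_force 25

```text
time_s: 14.8
tool_pos: [0.6721, -0.1882, 0.2099]
tool_rot: [180.0, -0.0, 179.1]
force: [-0.3, 0.6, 0.2]
grip_width: 0.0758
```

>>> send_rows --pt "76 0 0 0 0 0 0" --pt "76 0 0 30 0 0 0" --pt "76 0 0 30 0 0 0" --pt "76 0 0 9 0 0 0" --pt "76 0 0 0 0 0 0" --pt "76 0 0 0 0 0 0" --pt "76 0 0 0 0 0 0"

```text
time_s: 15.5
tool_pos: [0.6735, -0.1874, 0.1431]
tool_rot: [-180.0, 0.2, 179.3]
force: [0.8, 0.0, 0.7]
grip_width: 0.076
```

>>> send_rows --pt "76 0 1 2 0 0 0" --pt "76 0 0 0 0 0 0" --pt "20 0 0 0 0 0 0" --pt "20 0 0 0 0 0 0" --pt "20 0 0 0 0 0 0" --pt "20 0 0 0 0 0 0" --pt "20 0 0 0 0 0 0" --pt "20 0 0 0 0 0 0" --pt "20 0 0 0 0 0 0" --pt "20 0 0 0 0 0 0" --pt "20 0 0 0 0 0 0" --pt "20 0 0 0 0 0 0"

```text
time_s: 16.7
tool_pos: [0.6724, -0.1871, 0.1391]
tool_rot: [-179.9, 0.0, 179.2]
force: [0.4, -3.6, -1.5]
grip_width: 0.0282
```

>>> send_rows --pt "20 0 0 0 0 0 0" --pt "20 0 0 0 0 0 0" --pt "20 0 0 0 0 0 0" --pt "20 0 0 0 0 0 0" --grip_force 35

```text
time_s: 17.1
tool_pos: [0.6724, -0.1871, 0.1391]
tool_rot: [-179.9, 0.0, 179.2]
force: [1.1, -4.7, -0.9]
grip_width: 0.0274
```

>>> send_rows --pt "76 0 0 0 0 0 0" --pt "76 0 0 0 0 0 0" --pt "76 0 0 0 0 0 0" --pt "76 0 0 0 0 0 0" --pt "76 0 0 -40 0 0 0" --pt "76 0 0 -40 0 0 0" --pt "76 5 20 -40 0 0 0" --pt "76 5 20 -40 0 0 0" --pt "76 5 20 0 0 0 0" --pt "76 5 0 0 0 0 0" --pt "76 0 0 0 0 0 0" --pt "76 0 0 0 0 0 0"

```text
time_s: 18.3
tool_pos: [0.6523, -0.1272, 0.2977]
tool_rot: [-180.0, -0.1, 179.2]
force: [0.8, -0.1, 0.1]
grip_width: 0.0763
```

Run:
```python
from cell import env
from h import *
o=env.get_obs();print(o["tool_pos"],o["tool_rot"],o["force"],o["time_s"])
w=env.get_calibration("wrist");np.save("w7.npy",w)
im=env.read_camera("wrist")
print((env.get_calibration("wrist")["extrinsics"]-w["extrinsics"])[:3,3])
cv2.imwrite("pics/w7c.png",cv2.resize(im[90:290,100:360,::-1],(780,600),interpolation=cv2.INTER_CUBIC))
```

```text
[ 0.65232907 -0.12724532  0.2976731 ] [-1.79980235e+02 -1.26906152e-01  1.79180685e+02] [ 0.76990649 -0.14783266  0.10899767] 18.3
[ 1.17449147e-04 -1.27508099e-04 -1.38597204e-05]
```

View pics/w7c.png

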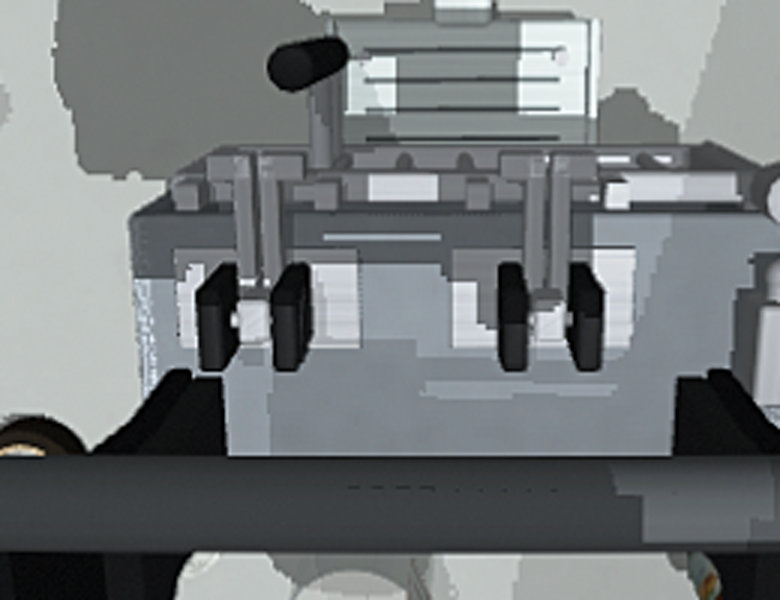

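Both catches are fully home: tab spacing is 74–76 px against 133 px before, so about 22 mm where 22 is fully squeezed. The post top is at crop (290,66), and I'll locate it next.

Run:
```python
from cell import env
from h import *
w=np.load("w7.npy",allow_pickle=True).item()
print("post",onz(w,[(100+289/3,90+67/3)],.166).round(4))
th=np.radians(-.75);Rc=np.array([[np.cos(th),-np.sin(th)],[np.sin(th),np.cos(th)]]);O=np.array([.6462,-.1218])
h=O+Rc@[-.008,.1];print("hinge",h)
r0=np.array([-.040,-.1497])
for d in (0,10,20,30,40,50,60,70,80,90,95):
    a=-np.radians(d);q=np.array([[np.cos(a),-np.sin(a)],[np.sin(a),np.cos(a)]])@Rc@r0+h;print(d,q.round(4))
# stepwise tool shift for a 7.5-deg step, tool turning with the gate (chord in tool axes)
for st in (5,7.5):
    a=-np.radians(st);r=Rc@r0; Rt=R.from_euler("xyz",[180,0,179.2],degrees=True).as_matrix()
    d=np.array([[np.cos(a),-np.sin(a)],[np.sin(a),np.cos(a)]])@r-r; print(st,(Rt.T@np.r_[d,0]*1000).round(2))
```

```text
post [[ 0.5977 -0.1714  0.166 ]]
hinge [ 0.63950964 -0.02170385]
0 [ 0.5976 -0.1709]
10 [ 0.5723 -0.1613]
20 [ 0.5491 -0.1475]
30 [ 0.5286 -0.1299]
40 [ 0.5115 -0.109 ]
50 [ 0.4983 -0.0854]
60 [ 0.4894 -0.06  ]
70 [ 0.485  -0.0333]
80 [ 0.4853 -0.0063]
90 [0.4903 0.0203]
95 [0.4946 0.0331]
5 [12.9   4.04  0.  ]
7.5 [19.2   6.48  0.  ]
```

The measured post position (0.5977, −0.1714) matches the model (0.5976, −0.1709). Now I'll approach and grip the handle.

>>> send_rows --pt "50 18 -15 0 0 0 0" --pt "50 18 -15 0 0 0 0" --pt "50 18.5 -15 0 0 0 0" --pt "50 0 0 30 0 0 0" --pt "50 0 0 40 0 0 0" --pt "50 0 0 0 0 0 0" --pt "50 0 0 0 0 0 0" --grip_force 40

```text
time_s: 19.05
tool_pos: [0.5976, -0.1709, 0.2285]
tool_rot: [-180.0, -0.1, 179.2]
force: [0.8, -0.9, 0.5]
grip_width: 0.0502
```

>>> send_rows --pt "50 0 0 35 0 0 0" --pt "50 0 0 35 0 0 0" --pt "50 0 0 25 0 0 0" --pt "50 0 0 6 0 0 0" --pt "50 0 0 0 0 0 0" --pt "8 0 0 0 0 0 0" --pt "8 0 0 0 0 0 0" --pt "8 0 0 0 0 0 0" --pt "8 0 0 0 0 0 0" --pt "8 0 0 0 0 0 0" --pt "8 0 0 0 0 0 0" --pt "8 0 0 0 0 0 0"

```text
time_s: 20.25
tool_pos: [0.5981, -0.1712, 0.1283]
tool_rot: [-179.9, 0.0, 179.2]
force: [0.4, -1.9, 1.5]
grip_width: 0.0131
```

Gripped (13 mm on the 14 mm post). I'll swing slowly along the arc.

>>> send_rows --pt "8 10.4 3.2 0 0 0 0.07" --pt "8 10.4 3.2 0 0 0 0.07" --pt "8 10.4 3.2 0 0 0 0.07" --pt "8 0 0 0 0 0 0"

```text
time_s: 20.65
tool_pos: [0.5669, -0.1587, 0.1283]
tool_rot: [-180.0, -0.0, 167.2]
force: [-0.9, -4.0, -0.1]
grip_width: 0.0131
```

>>> send_rows --pt "8 10.4 3.2 0 0 0 0.07" --pt "8 10.4 3.2 0 0 0 0.07" --pt "8 10.4 3.2 0 0 0 0.07" --pt "8 10.4 3.2 0 0 0 0.07" --pt "8 10.4 3.2 0 0 0 0.07" --pt "8 10.4 3.2 0 0 0 0.07" --pt "8 0 0 0 0 0 0" --pt "8 0 0 0 0 0 0"

```text
time_s: 21.45
tool_pos: [0.5177, -0.1175, 0.1282]
tool_rot: [-179.9, -0.0, 143.3]
force: [-2.8, -2.7, 0.4]
grip_width: 0.013
```

>>> send_rows --pt "8 10.4 3.2 0 0 0 0.07" --pt "8 10.4 3.2 0 0 0 0.07" --pt "8 10.4 3.2 0 0 0 0.07" --pt "8 10.4 3.2 0 0 0 0.07" --pt "8 10.4 3.2 0 0 0 0.07" --pt "8 10.4 3.2 0 0 0 0.07" --pt "8 10.4 3.2 0 0 0 0.07" --pt "8 0 0 0 0 0 0"

```text
time_s: 22.25
tool_pos: [0.4868, -0.0465, 0.1282]
tool_rot: [-179.9, -0.1, 115.2]
force: [-3.9, -3.0, 4.6]
grip_width: 0.0131
```

>>> send_rows --pt "8 10.4 3.2 0 0 0 0.07" --pt "8 10.4 3.2 0 0 0 0.07" --pt "8 10.4 3.2 0 0 0 0.07" --pt "8 10.4 3.2 0 0 0 0.07" --pt "8 10.4 3.2 0 0 0 0.07" --pt "8 10.4 3.2 0 0 0 0.07" --pt "8 4 1.2 0 0 0 0.027" --pt "8 0 0 0 0 0 0" --pt "8 0 0 0 0 0 0" --pt "8 0 0 0 0 0 0"

```text
time_s: 23.25
tool_pos: [0.4908, 0.021, 0.1282]
tool_rot: [-180.0, -0.0, 89.6]
force: [-2.6, -0.2, 5.0]
grip_width: 0.0131
```

Run:
```python
from cell import env
from h import *
o=env.get_obs();print(o["tool_pos"],o["tool_rot"],o["force"],o["time_s"],o["grip_width"])
a=env.read_camera("scene");b=env.read_camera("top")
A=cv2.resize(a[110:270,130:370,::-1],(800,533),interpolation=cv2.INTER_CUBIC)
cv2.imwrite("pics/f.png",A); cv2.imwrite("pics/ft.png",b[:,:,::-1])
for q in ("beaker","weight","sample_cup"):
    for r in env.regions_of("top",q)[:2]: print(q,round(r["confidence"],2),np.round(r["rect"]))
```

```text
[0.49075808 0.02096943 0.12818675] [-1.79974987e+02 -3.14416443e-02  8.95609179e+01] [-2.57814272 -0.21861008  4.99763806] 23.25 0.013123965875220203
beaker 0.71 [320. 224. 338. 245.]
beaker 0.16 [216. 144. 298. 239.]
```

View pics/f.png

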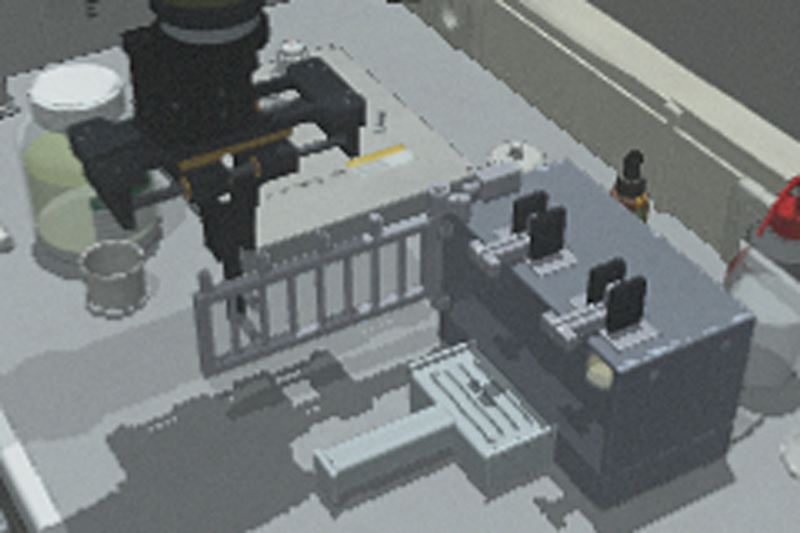

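The gate stands open at about 90° with the post still in the grip. The step sits against the sill, both catches are closed, and the cup is untouched. Handing in.

Run:
```python
from cell import env
print(env.sign_off()); o=env.get_obs();print(o["time_s"],o["tool_pos"],o["grip_width"],o["force"])
```

```text
the job is handed in; nothing more can be done
None
the job is handed in; nothing more can be done
```

The job is done and handed in at about 23 s of the 69 s allowed, with the arm still gripping the open gate.

- **Step:** I gripped the tongue and pushed with about 11 N until the nose met the sill. Measured after letting go, the step's yaw was −0.7 to −0.9° against −0.75° for the cage. The nose was at x 0.6466 m against the sill at 0.6465 m, and it was within 1 mm of centre.
- **Catches:** I squeezed the hinge-side catch first, then the free-end one. The wrist picture showed both with about 22 mm between like edges of the two tabs, which means fully home. The gripper read about 27 mm over the tabs instead of the expected 30 mm. I put that down to give in the pads or stop.
- **Gate:** I swung it over the detent along its arc. At the last reading the tool was at (0.491, 0.021) m, which the arc model puts at about 90° open, with 13 mm of grip on the post and low forces. The last scene picture agrees.
- **Checks that fell short:**
  - The first wrist measurement of the step was about 12 mm off because the arm was still settling; I repeated it.
  - In the last top view the network found the beaker unmoved, but it missed the weight and the cup. The cup looks untouched in the last scene picture. The weight was outside that crop, and the arm never went near it.
  - I did not check the vials in the cage separately.
  - I did not re-measure the step after swinging the gate; in the last picture it looks in place.

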